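# Clamp the printing block in its jig

### The job

Get the printing block ready for inking: push it along its channel, away from the robot, until it sits flush against the end stop of the jig. Then push the clamp's lever over past its centre so that it snaps down and its rubber foot presses on the block. Only push: do not pick anything up, and leave the bottles and cups standing where they are.

Things in the scene. Friction and masses are not known exactly. Their poses are not given: they have to be found in the camera images.
- jig: Fixed jig: plywood board flat on the desk, 240 (x) x 250 (y) x 12 mm, far and near ends at x = +-120 mm. Origin: desk level, on the channel's middle line. x: push direction, away from the robot; y left; z up. Two dark rails along x, from -90 to +90 mm, inner faces at y = +-58 mm, 14 mm wide, tops 22 mm above the desk. The channel's near end is open, its far end shut by the end stop.
- stop_face (a point): The end stop, a dark wooden bar across the far end of the channel, 144 mm wide, top 28 mm above the desk. The point is the middle of the lower edge of its near face, at x = +90 mm in the jig frame, 12 mm above the desk.
- block: Loose printing block, wood with a grey top and a flower pattern, 90 (x) x 110 (y) x 18 mm, 0.1 to 0.22 kg, flat on the board between the rails (3 mm play a side), top 30 mm above the desk. Origin: centre of its underside; axes about as the jig's. Starts 20 to 50 mm short of the stop; flush, its origin is at x = +45 mm and its near edge at x = 0 in the jig frame.
- clamp: Steel toggle clamp fixed on the board left of the channel: foot plate 50 x 36 x 4 mm, two upright cheeks (48 mm high, 26 mm over both), the lever between them. Origin: centre of the plate's underside, 12 mm above the desk, at y = +95 mm in the jig frame and, varying, x = +30 to +60 mm. Axes parallel to the jig's; the lever swings in its y-z plane.
- pivot (a point): The lever's hinge axis (it runs along the clamp's x), 52 mm above the desk.
- grip_end (a point): Outer end of the lever's black round grip, 104 mm from the pivot; moves with the lever. The grip is 18 mm thick and takes the last 41 mm; the rest is a steel bar 12 mm wide. Open, this point is about 50 mm to the left (+y) of the pivot and 143 mm above the desk; upright, it is 156 mm above the desk.
- lever (a joint): Lever angle, rad. 0 = open, leaning 0.5 rad outwards (left, +y); grows as it swings over to the right. 0.5 = upright, about 1.0 = centre: a spring drives it back to 0 before centre and snaps it over after. 2.07 = level, its rubber foot (18 mm across, 58 mm from the pivot) pressing on a block that is home. Swinging it takes at most about 4 N at the grip.
- dropper_a: Bystander: small dropper bottle, 28 mm across, 62 mm tall, standing on the desk to the right of the jig. Origin: centre of its underside.
- dropper_b: Bystander: another dropper bottle like it, also to the right of the jig. Origin: centre of its underside.
- foil_cup: Bystander: low foil baking cup, 72 mm across, 32 mm tall, beyond the end stop. Origin: centre of its underside.
- cup: Bystander: white plastic cup, 64 mm across the rim, 80 mm tall, with brushes up to 190 mm tall in it, standing well to the left of the clamp. Origin: centre of its underside.
Not all that is in view belongs to the job. Of the things like the block, leave any that is green or turquoise; of the rest the larger one is meant.

How it is judged:
On the way, in this order (a step that is already met when the one before it is completed fails the run):
1. the block is pushed flush against the end stop while the clamp is still open (x of block in the frame of jig between 0.042 and 0.048 m and angle between the x axis of block and the x axis of jig, either way round below 0.05 rad and height (world z) of block below 0.016 m and angle between block's own z axis and vertical below 0.05 rad and value of joint lever below 0.5 rad), for 0.2 s.
2. the lever has snapped over and its foot presses on the block (value of joint lever above 1.95 rad and contact force between clamp and block above 1 N), for 0.2 s.
At the end, for the whole second after the job is handed in: The block lies flat and flush with the end stop (within 3 mm and 0.05 rad), at rest, and the lever is over (joint above 1.95 rad) with its foot pressing on the block by more than 1 N (all of step 2 and x of block in the frame of jig between 0.042 and 0.048 m and angle between the x axis of block and the x axis of jig, either way round below 0.05 rad and height (world z) of block below 0.016 m and angle between block's own z axis and vertical below 0.05 rad and linear speed of block below 0.01 m/s and velocity of joint lever between -0.05 and 0.05 rad/s); the robot touches nothing.
It fails at once if the block is lifted off the jig or tipped (6 mm or 0.15 rad) (height (world z) of block above 0.018 m or angle between block's own z axis and vertical above 0.15 rad).
It fails at once if a bottle or cup is shoved (over 30 mm), lifted or tipped (distance of any of dropper_a, dropper_b, foil_cup, cup from where it was at the start of the episode above 0.03 m or angle between any of dropper_a, dropper_b, foil_cup, cup's own z axis and vertical above 0.3 rad or height (world z) of any of dropper_a, dropper_b, foil_cup, cup above 0.015 m).
It also fails if it takes over 40 s, if anything falls off the work surface, if the arm or the gripper's body presses on something with over 40 N, if the wrist force passes 120 N, or if a joint passes its speed limit or range.

### The arm

A 6-joint arm with a two-finger parallel gripper is mounted at the origin on the work surface. World frame = base frame: x ahead of the robot, y to its left, z up, the work surface at z = 0. Lengths are in m, angles in rad, forces in N, time in s.
With the tool pointing down it reaches from about 0.225 to 0.875 m from the base axis. Payload 3.4 kg.
Tool frame: the origin (TCP) lies on the centre line of the jaws, within the pads' length; the fingertips stand 17 mm ahead of it and the grasp point (between the pads) lies 2 mm behind it (nose_length is the distance from the TCP to the fingertips, in m); z points along the fingers, y is the line along which they close (so a half turn about z gives the same grasp; the last joint's range is limited). The gripper opens to 85 mm and grips with 20 to 120 N. Pads are 22 mm wide; open, the fingers measure 114 mm over their backs; the gripper's body (76 mm by 85 mm) begins 54 mm behind the grasp point. The pads swing forward as they close: fully open they stand 13 mm farther back than shut.
Start: joints at [1.213, 0.276, 1.505, -0, 1.361, -0.121], TCP at [0.135, 0.559, 0.248] pointing down, gripper open.
Joint ranges: [-2.89, 2.89], [-0.75, 2.08], [0.22, 2.7], [-1.18, 4.32], [0.11, 2.71], [-2.7, 2.7]. Speed limits (rad/s): [2.57, 2.57, 3.14, 3.14, 3.14, 3.14].

### API

Orientations are given as a unit quaternion [w, x, y, z].
In Python, from rig import get_state, get_image, sign_off, find_in, place_of, nose_length gives the robot as it stands.
- The arm moves only by the tool apply_moves, never from a script. Its argument "deltas" is one flat list of numbers, 5 for each row, row after row: the finger opening in mm, from 0 to 85.4, then the shift along the tool's x, y, z in mm, then the turn about the tool's z in degrees. A call has 1 to 12 rows; each row is the pose to reach, as a shift and turn from the pose commanded when the call began, along the tool's axes at that moment; what a row does not reach only later rows make up. A row lasts 1/12 s, in which the tool goes at most 41.7 mm and 7.16 degrees, less where a joint would pass 70% of its speed; a pose out of reach is approached as far as the arm can. A call with a gripper value outside its range is refused whole. The fingers move at their own pace and stop on an object; "squeeze" is the grip in N (left out, the last holds). Time passes only in rows, so rows that repeat a pose let the fingers close. It gives the time, the measured TCP pose, the force, the opening and the grip force at its end, in the units of the state.
- get_state(): the state, without advancing time (a new reading comes with each control period).
- get_image(name): name is "scene" or "top" or "wrist"; returns a dict with "frame" (384x512x3 uint8, red, green, blue), "K" (3x3 intrinsics, pixels), "k1" (the pictures are not rectified: a ray, as slopes to the right and down, at radius r is drawn at 1 + k1 r^2 times it, then the intrinsics apply), "position" and "orientation" of the camera in the world. Camera axes: x right, y down, z forward; pixel columns grow to the right and rows downward; lengths in m; the calibration is good to about 2 mm. A picture is of the moment at which its call begins. There is no depth.
- sign_off(): hands the job in; it is judged then, once.
Trained networks look in a picture, given as the dict that the camera call returned (one of the last four; its "shot" number tells which), for a name from the list of things; names that differ only in an ending like _2 or _b are one class to them, and where a whole thing is asked for, a point or a joint stands for the part that bears it (a point fixed in the world has none). Each returns a list of dicts, best first, with "score" (0 to 1); they miss things now and then, are a little off and sometimes report something else, mostly with a low value. They report only what shows in the picture. A call takes as long as a camera call. They do not tell look-alikes from the thing itself.
- find_in(query, picture): "point" ([column, row] in pixels, amid what is visible of it).
- place_of(query, picture): "point" ([column, row] in pixels: a listed point, or the origin of a listed thing).
The state is a dict: "clock": time; "qpos": joint angles; "qd": joint speeds; "effort": joint torques, N m; "position": TCP position; "ee_rot": TCP orientation; "contact_force": force on the tool from outside, world axes, zero at the start; "moment": the same for the moment, N m; "width": finger opening in m; "gripper_force": force on a finger pad.
Only numpy, scipy, OpenCV 4.12 (cv2) and the standard library are available. Lean on these libraries where they do the work, as an engineer would, in place of code of your own. Each camera call takes 0.05 s, during which the arm holds its last target. There are 200 camera calls.

## Working session

There is one attempt and no reset: what is moved stays moved. The work goes in short steps, Python scripts to look and compute and a tool call to move; the robot and the scene stay as the last step left them, time stands still between calls to the robot, and variables do not carry over. Pictures are saved under pics/ and viewed, at most 10 in all, crops included, and the job is handed in when it is done.

Besides the shell and the picture viewer there is one more tool, called after "Call:" by a JSON object that holds its "api" and its "payload", one argument or row to a line. apply_moves: Moves the arm, as the interface text tells. Its arguments: {"type":"object","properties":{"deltas":{"type":"array"},"squeeze":{"type":"number"}},"required":["deltas"]}

```bash
mkdir -p pics
cat > h.py <<'E'
import numpy as np, cv2
from scipy.spatial.transform import Rotation as R
from rig import *
def rot(q): return R.from_quat([q[1],q[2],q[3],q[0]]).as_matrix()
def ray(p,im):
    K=np.array(im["K"]); d=np.array([im["k1"],0,0,0,0],float)
    # r^2 model: same as OpenCV k1
    u=cv2.undistortPoints(np.array([[p]],float),K,d)[0,0]
    v=rot(im["orientation"])@np.array([u[0],u[1],1]); return np.array(im["position"]),v/np.linalg.norm(v)
def onz(p,im,z):
    o,v=ray(p,im); return o+v*(z-o[2])/v[2]
def tri(obs):
    A=np.zeros((3,3));b=np.zeros(3);L=[]
    for p,im in obs:
        o,v=ray(p,im);P=np.eye(3)-np.outer(v,v);A+=P;b+=P@o;L.append((P,o))
    x=np.linalg.solve(A,b); return x,[float(np.linalg.norm(P@(x-o))) for P,o in L]
def proj(X,im):
    Rm=rot(im["orientation"]);c=Rm.T@(np.array(X)-im["position"]);s=c[:2]/c[2]
    s=s*(1+im["k1"]*(s@s));K=np.array(im["K"]);return K[:2,:2]@s+K[:2,2]
def save(im,n): cv2.imwrite("pics/"+n,im["frame"][:,:,::-1])
E
python3 - <<'E'
from h import *
s=get_state(); print(s["clock"],s["position"],s["ee_rot"],nose_length)
ims={n:get_image(n) for n in("scene","top")}
w=get_image("wrist")
for n,im in ims.items():
    print(n,im["position"])
    for q in["jig","stop_face","block","clamp","pivot","grip_end","dropper_a","foil_cup","cup"]:
        print(q,[(np.round(r["point"]).tolist(),round(r["score"],2),np.round(onz(r["point"],im,0.012),3)[:2].tolist()) for r in place_of(q,im)[:4]])
cv2.imwrite("pics/a.png",np.hstack([cv2.resize(ims[n]["frame"][:,:,::-1],(400,300)) for n in ims]))
save(ims["scene"],"scene.png");save(ims["top"],"top.png")
E
```

```text
0.0 [0.13472474 0.55848107 0.24743064] [-2.22293409e-04  1.18122750e-01  9.92998563e-01 -9.05851110e-04] 0.017
scene [ 1.3205725  -0.54785392  0.78633174]
jig []
stop_face [([223.0, 271.0], 0.72, [0.684, -0.08])]
block [([207.0, 249.0], 0.87, [0.598, -0.065]), ([124.0, 221.0], 0.85, [0.382, -0.168]), ([296.0, 307.0], 0.66, [0.863, -0.026]), ([274.0, 200.0], 0.64, [0.55, 0.194])]
clamp [([250.0, 244.0], 0.75, [0.65, 0.026])]
pivot [([250.0, 236.0], 0.56, [0.625, 0.047])]
grip_end [([270.0, 196.0], 0.64, [0.532, 0.195])]
dropper_a [([117.0, 255.0], 0.78, [0.484, -0.243]), ([150.0, 291.0], 0.61, [0.632, -0.241])]
foil_cup [([219.0, 308.0], 0.79, [0.763, -0.153])]
cup [([339.0, 237.0], 0.75, [0.769, 0.215])]
top [0.44421815 0.0446788  0.93024751]
jig []
stop_face [([315.0, 169.0], 0.65, [0.69, -0.089])]
block [([195.0, 229.0], 0.98, [0.53, 0.212]), ([282.0, 110.0], 0.83, [0.85, -0.004]), ([348.0, 297.0], 0.83, [0.372, -0.165])]
clamp [([252.0, 164.0], 0.62, [0.7, 0.072]), ([273.0, 182.0], 0.61, [0.653, 0.02])]
pivot [([274.0, 177.0], 0.7, [0.667, 0.015])]
grip_end [([375.0, 193.0], 0.63, [0.63, -0.24]), ([253.0, 166.0], 0.61, [0.696, 0.07])]
dropper_a [([372.0, 195.0], 0.59, [0.625, -0.232]), ([380.0, 254.0], 0.49, [0.476, -0.245])]
foil_cup [([339.0, 145.0], 0.65, [0.756, -0.15])]
cup [([195.0, 144.0], 0.63, [0.752, 0.224])]
```

View pics/scene.png

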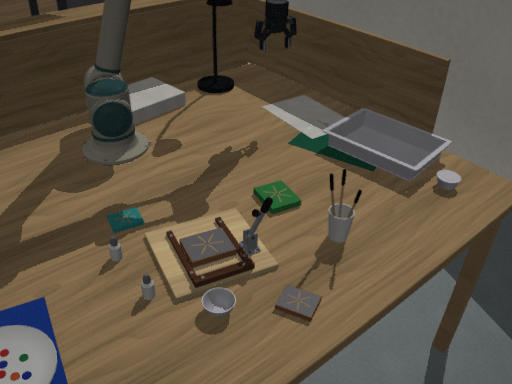

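View pics/top.png

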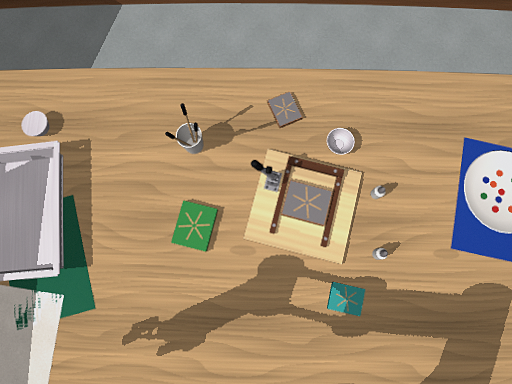

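The top view shows four flower blocks: brown-grey in the jig channel (307,203), a smaller grey one beyond the jig (285,109), green (195,226) and turquoise (347,298). I choose the one in the channel: it isn't green or turquoise, and it is the larger of the other two. Next I check it in a close crop and measure the jig.

Run:
```python
from h import *
t=get_image("top");s=get_image("scene")
def crop(im,x,y,w,h,k): return cv2.resize(im["frame"][y:y+h,x:x+w,::-1],None,fx=k,fy=k,interpolation=cv2.INTER_CUBIC)
a=crop(t,235,140,133,130,6); 
cv2.imwrite("pics/tc.png",a[:600])
b=crop(s,140,190,140,110,5); cv2.imwrite("pics/sc.png",b)
```

```text
(no output)
```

View pics/tc.png

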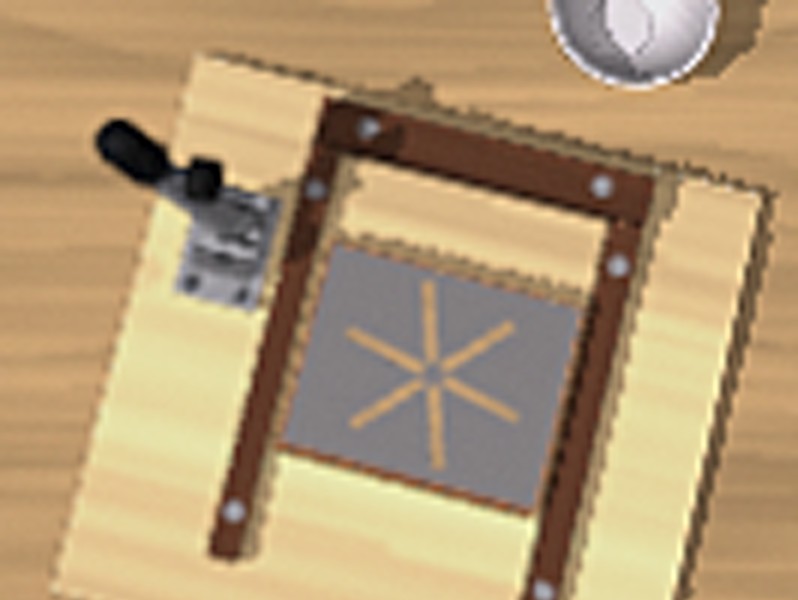

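View pics/sc.png

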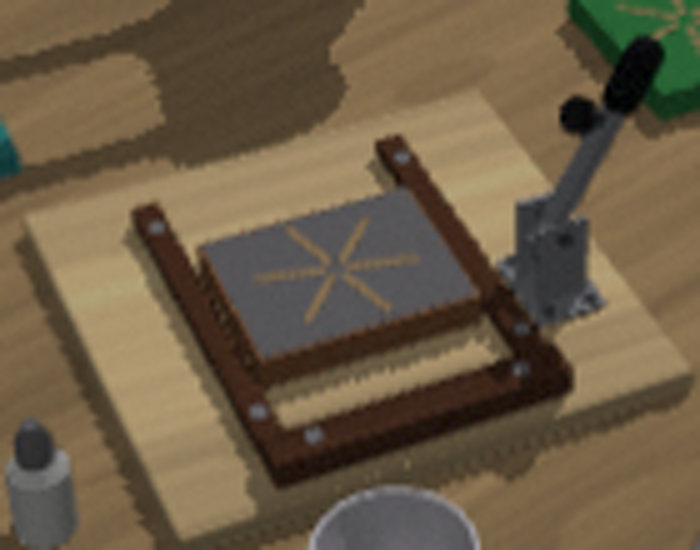

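The crops confirm the grey flower block between the dark rails, with its centre at top (307,202). The stop is beyond it and the lever stands open at upper left, its grip end near top (253,162) and scene (270,198).

Run:
```python
from h import *
t=get_image("top");s=get_image("scene")
T=lambda x,y:((x+.5)/6-.5+235,(y+.5)/6-.5+140)
S=lambda x,y:((x+.5)/5-.5+140,(y+.5)/5-.5+190)
P={"b_fl":(T(337,242),S(488,295)),"b_fr":(T(586,305),S(262,358)),"b_nr":(T(531,515),S(200,246)),"b_nl":(T(280,447),S(410,190)),
"screw_stopL":(T(369,128),S(520,369)),"screw_stopR":(T(601,186),S(314,435)),"screw_railLfar":(T(316,189),S(521,328)),"screw_railRfar":(T(618,265),S(258,412)),"screw_railLnear":(T(233,511),S(402,157)),"screw_railRnear":(T(543,591),S(156,228)),
"grip":(T(108,135),S(650,46)),"board_fl":(T(200,53),None),"board_fr":(T(772,187),None)}
X={}
for k,(a,b) in P.items():
    if b: X[k],e=tri([(a,t),(b,s)]);print(k,X[k].round(4),np.round(e,4))
    else: print(k,onz(a,t,.012).round(4))
for a,b in [("b_nl","b_fl"),("b_nr","b_fr"),("screw_railLnear","screw_railLfar"),("screw_railRnear","screw_railRfar")]:
    d=X[b]-X[a];print(a,b,np.linalg.norm(d).round(4),np.degrees(np.arctan2(d[1],d[0])).round(2))
for a,b in [("b_nr","b_nl"),("b_fr","b_fl"),("screw_stopR","screw_stopL"),("screw_railRnear","screw_railLnear"),("screw_railRfar","screw_railLfar")]:
    d=X[b]-X[a];print(a,b,np.linalg.norm(d).round(4),np.degrees(np.arctan2(-d[0],d[1])).round(2))
print(sum(X[k] for k in X if k[0]=="b")/4)
for q in("pivot","clamp","stop_face","grip_end","block"):
    print(q,[(np.round(tri([(a["point"],t),(b["point"],s)])[0],3).tolist(),np.round(tri([(a["point"],t),(b["point"],s)])[1],3).tolist()) for a in place_of(q,t)[:2] for b in place_of(q,s)[:2]])
print(get_state()["clock"])
```

```text
b_fl [ 0.6574 -0.0225  0.0299] [0.0028 0.0028]
b_fr [ 0.6303 -0.1273  0.0319] [0.0001 0.0001]
b_nr [ 0.5436 -0.1042  0.0277] [0.0001 0.0001]
b_nl [ 0.5707 -0.0007  0.0266] [0.0014 0.0014]
screw_stopL [ 0.7054 -0.0385  0.0281] [0.0003 0.0003]
screw_stopR [ 0.6819 -0.1353  0.0286] [0.0002 0.0002]
screw_railLfar [ 0.6799 -0.0168  0.0224] [0.0005 0.0005]
screw_railRfar [ 0.6495 -0.143   0.0224] [0.0003 0.0003]
screw_railLnear [0.5436 0.0167 0.022 ] [0.0003 0.0003]
screw_railRnear [ 0.5131 -0.1099  0.0218] [0.0003 0.0003]
grip [0.6686 0.0674 0.1393] [0.0009 0.0009]
board_fl [0.7426 0.033  0.012 ]
board_fr [ 0.6872 -0.2114  0.012 ]
b_nl b_fl 0.0894 -14.08
b_nr b_fr 0.0898 -14.93
screw_railLnear screw_railLfar 0.1404 -13.8
screw_railRnear screw_railRfar 0.1403 -13.63
b_nr b_nl 0.107 -14.67
b_fr b_fl 0.1083 -14.46
screw_stopR screw_stopL 0.0997 -13.67
screw_railRnear screw_railLnear 0.1302 -13.51
screw_railRfar screw_railLfar 0.1298 -13.57
[ 0.60050236 -0.06369086  0.02901894]
pivot [([0.658, 0.021, 0.047], [0.004, 0.004]), ([0.636, -0.025, 0.034], [0.056, 0.056])]
clamp [([0.66, 0.024, 0.006], [0.002, 0.002])]
stop_face []
grip_end []
block [([0.761, 0.003, 0.225], [0.003, 0.003]), ([0.755, -0.068, 0.153], [0.079, 0.079]), ([0.54, 0.218, 0.004], [0.003, 0.003]), ([0.509, 0.137, -0.109], [0.113, 0.113])]
1.75
```

Checks against the text: rail tops measure 22 mm, stop top 28 mm, block top about 29 mm, and the block about 90 x 108 mm. The jig yaw is -13.65°, which the tool already matches. The jig origin is at (0.5965, -0.0633) and the gap to the stop is about 41 mm. Next I move above the start of the push.

Call:
{"api": "apply_moves", "payload": {
  "deltas": [40,-510,-496,0,0,40,-510,-496,0,0,40,-510,-496,0,0,40,-510,-496,0,0,40,-510,-496,0,0,40,-510,-496,0,0,40,-510,-496,0,0,40,-510,-496,0,0,40,-510,-496,0,0,40,-510,-496,0,0,40,-510,-496,0,0,40,-510,-496,0,0],
  "squeeze": 30
}}

```text
clock: 2.75
position: [0.4022, 0.1341, 0.2487]
ee_rot: [0.001, 0.118, 0.993, 0.0]
contact_force: [-0.5, -0.1, -0.3]
width: 0.0397
gripper_force: 0.0
```

Call:
{"api": "apply_moves", "payload": {
  "deltas": [40,-151,-147,0,0,40,-151,-147,0,0,40,-151,-147,0,0,40,-151,-147,0,0,40,-151,-147,0,0,40,-151,-147,0,0,40,-151,-147,40,0,40,-151,-147,80,0,40,-151,-147,120,0,40,-151,-147,155,0,40,-151,-147,187,0,40,-151,-147,187,0]
}}

```text
clock: 3.75
position: [0.509, -0.0412, 0.056]
ee_rot: [-0.006, 0.118, 0.993, 0.001]
contact_force: [-0.6, 0.0, 0.2]
width: 0.0398
gripper_force: 0.0
```

Run:
```python
from h import *
s=get_state();print(s["position"],s["ee_rot"],s["contact_force"])
o=np.array([.5965,-.0633]);c,n=np.cos(np.radians(13.65)),np.sin(np.radians(13.65))
d=s["position"][:2]-o;print("jig",d@[c,-n],d@[n,c])
im=get_image("scene")
cv2.imwrite("pics/p1.png",cv2.resize(im["frame"][170:300,120:290,::-1],None,fx=4,fy=4,interpolation=cv2.INTER_CUBIC))
for z in(.017,): print((proj([*s["position"][:2],s["position"][2]-z],im)-[120,170])*4)
```

```text
[ 0.50904664 -0.04116878  0.05597354] [-6.24180347e-03  1.18213442e-01  9.92968369e-01  6.63805900e-04] [-0.60965752  0.01171453  0.23685833]
jig -0.0902060243336101 0.0008679923811152946
[291.96204176 191.69038612]
```

View pics/p1.png

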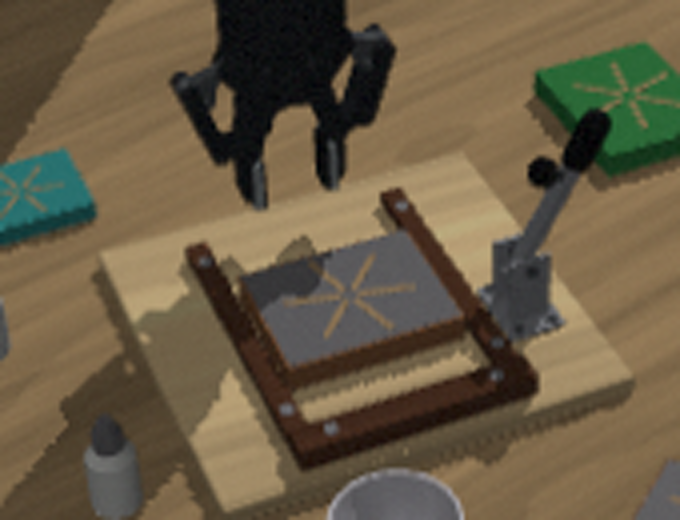

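The fingertips at crop (258,205) and (330,187) lie within about 1 px of the 17 mm nose model, the lever is open, and the channel entry is clear. I lower the tool and start the push.

Call:
{"api": "apply_moves", "payload": {
  "deltas": [40,0,0,10,0,40,0,0,21,0,40,0,0,21,0,40,-10,0,21,0,40,-20,0,21,0,40,-28,0,21,0,40,-34,0,21,0,40,-40,0,21,0,40,-46,0,21,0,40,-52,0,21,0,40,-58,0,21,0,40,-58,0,21,0]
}}

```text
clock: 4.8
position: [0.5722, -0.0564, 0.0403]
ee_rot: [0.001, 0.118, 0.993, -0.0]
contact_force: [0.9, 0.2, 0.1]
width: 0.0399
gripper_force: 0.0
```

```bash
cat >> h.py <<'E'
O=np.array([.5965,-.0633]);C,N=np.cos(np.radians(13.65)),np.sin(np.radians(13.65))
def jig(p): d=np.array(p[:2])-O; return np.round([d@[C,-N],d@[N,C],p[2]],4)
def world(x,y,z): return np.array([*(O+x*np.array([C,-N])+y*np.array([N,C])),z])
def st():
    s=get_state();print(s["clock"],"jig",jig(s["position"]),np.round(s["contact_force"],1),np.round(s["ee_rot"],4),s["width"]);return s
E
python3 -c "
from h import *
st()"
```

```text
4.8 jig [-0.0253  0.001   0.0403] [0.9 0.2 0.1] [ 1.200e-03  1.182e-01  9.930e-01 -1.000e-04] 0.039919212437589606
```

Call:
{"api": "apply_moves", "payload": {
  "deltas": [40,-3,0,3,0,40,-6,0,3,0,40,-9,0,3,0,40,-11,0,3,0,40,-13,0,3,0,40,-14,0,3,0,40,-14,0,3,0,40,-14,0,3,0]
}}

```text
clock: 5.47
position: [0.5842, -0.0593, 0.0374]
ee_rot: [0.0, 0.118, 0.993, 0.0]
contact_force: [-0.6, -0.3, -0.1]
width: 0.0399
gripper_force: 0.0
```

Run:
```python
from h import *
st()
im=get_image("scene");t=get_image("top")
a=cv2.resize(im["frame"][200:300,140:280,::-1],(560,400),interpolation=cv2.INTER_CUBIC)
cv2.imwrite("pics/p2.png",a)
for X in [(0.09,-.05,.03),(.09,.05,.03)]: print((proj(world(*X),im)-[140,200])*4)
```

```text
5.4667 jig [-0.0129  0.001   0.0374] [-0.6 -0.3 -0.1] [4.000e-04 1.181e-01 9.930e-01 0.000e+00] 0.0399012262185207
[242.8580991  292.92250568]
[407.60713696 239.96735651]
```

View pics/p2.png

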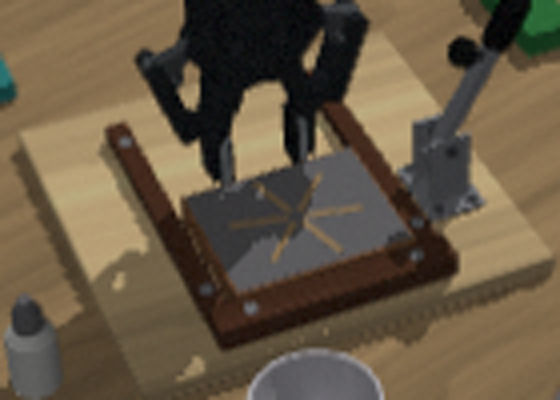

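The block is almost home, with only a thin sliver of gap left along crop (300,270). No reaction force shows yet, so I push on in small steps.

Call:
{"api": "apply_moves", "payload": {
  "deltas": [40,-1,0,0,0,40,-2,0,0,0,40,-3,0,0,0,40,-3,0,0,0,40,-3,0,0,0]
}}

```text
clock: 5.98
position: [0.5851, -0.0595, 0.0372]
ee_rot: [-0.002, 0.118, 0.993, 0.0]
contact_force: [-4.9, 1.5, 4.4]
width: 0.0402
gripper_force: 2.6
```

```bash
python3 -c "
from h import *
st()"
```

```text
5.9833 jig [-0.012   0.0011  0.0372] [-4.9  1.5  4.4] [-1.700e-03  1.181e-01  9.930e-01  2.000e-04] 0.04024490222687423
```

The force has risen to 5 N and the tool has stopped at the expected x, so the block is against the stop. I hold a little firmer, back off and rise.

Call:
{"api": "apply_moves", "payload": {
  "deltas": [40,-2,0,0,0,40,-3,0,0,0,40,-3,0,0,0,40,-3,0,0,0,40,15,0,0,0,40,35,0,0,0,40,35,0,-40,0,40,35,0,-80,0,0,35,0,-120,0,0,35,0,-160,0,0,35,0,-200,0,0,35,0,-210,0]
}}

```text
clock: 6.98
position: [0.557, -0.0526, 0.2548]
ee_rot: [0.008, 0.118, 0.993, -0.001]
contact_force: [0.4, -0.1, 0.8]
width: 0.0001
gripper_force: 0.0
```

Run:
```python
from h import *
s=st()
im=get_image("scene");t=get_image("top")
a=cv2.resize(im["frame"][200:300,150:280,::-1],(520,400),interpolation=cv2.INTER_CUBIC)
cv2.imwrite("pics/p3.png",a)
for X in [(0,-.055,.03),(0,.055,.03),(0.09,-.055,.03),(.09,.055,.03)]: print((proj(world(*X),im)-[150,200])*4)
for q in("pivot","clamp","grip_end"):
    A=place_of(q,t)[:2];B=place_of(q,im)[:2]
    for a in A:
        for b in B:
            x,e=tri([(a["point"],t),(b["point"],im)])
            if max(e)<.006: print(q,jig(x),e[0])
# target: above left of lever
tg=world(.040,.192,.25); d=rot(s["ee_rot"]).T@(tg-s["position"]);print("delta",d*1000)
```

```text
6.9833 jig [-0.0409  0.0011  0.2548] [ 0.4 -0.1  0.8] [ 7.800e-03  1.181e-01  9.930e-01 -7.000e-04] 6.538786248581313e-05
[137.83785174 195.98861188]
[310.8809731 144.2517027]
[194.34903077 295.64672898]
[375.5739441  237.39655501]
pivot [0.0365 0.101  0.0503] 0.003038135570677751
clamp [0.0441 0.0988 0.0216] 0.0003525076892774577
grip_end [0.0317 0.1441 0.1361] 0.00438350953372046
delta [-81.0996507  190.79109051   6.16175638]
```

View pics/p3.png

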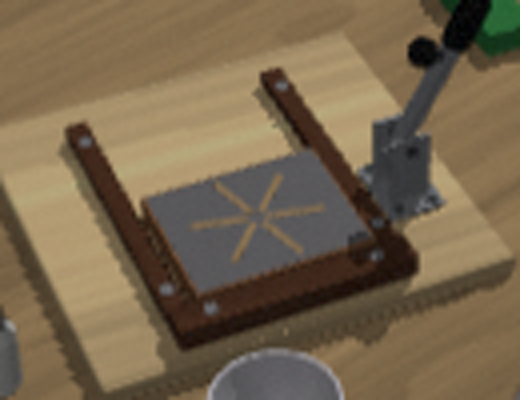

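The block is flush with the stop: its predicted corners match the picture within about 1 px, and no gap shows along the stop edge. The lever is still open. I go to the left of the lever and lower the shut fingers.

Call:
{"api": "apply_moves", "payload": {
  "deltas": [0,-81,40,0,0,0,-81,80,0,0,0,-81,115,0,0,0,-81,150,0,0,0,-81,192,0,0,0,-81,192,0,0,0,-81,192,0,0,0,-81,192,0,0,0,-81,192,40,0,0,-81,192,80,0,0,-81,192,110,0,0,-81,192,110,0]
}}

```text
clock: 8.38
position: [0.671, 0.1133, 0.1297]
ee_rot: [-0.007, 0.119, 0.993, -0.002]
contact_force: [-0.8, -1.1, -0.7]
width: 0.0
gripper_force: 0.0
```

Run:
```python
from h import *
st()
im=get_image("scene")
cv2.imwrite("pics/p4.png",cv2.resize(im["frame"][130:290,180:380,::-1],(800,600)[:2] if 0 else (700,560),interpolation=cv2.INTER_CUBIC))
```

```text
8.3833 jig [0.0307 0.1892 0.1297] [-0.8 -1.1 -0.7] [-0.0075  0.1191  0.9929 -0.0019] 2.792727239034714e-05
```

View pics/p4.png

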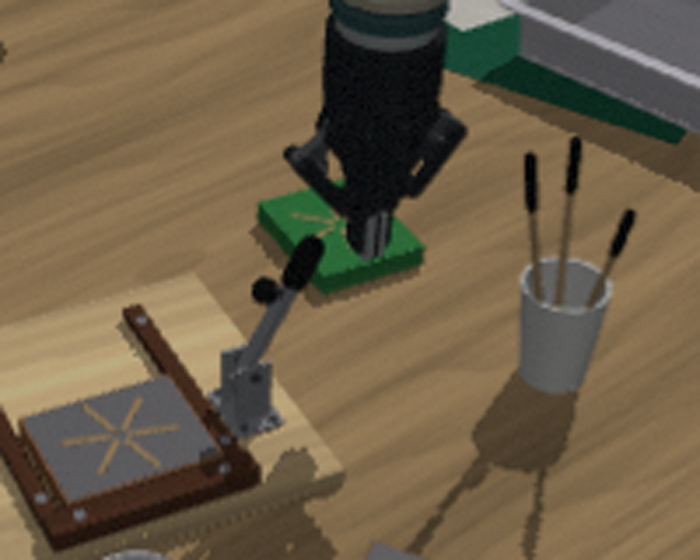

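The shut fingers are left of the grip at the right height, with the cup and brushes well clear. Now I sweep right.

Call:
{"api": "apply_moves", "payload": {
  "deltas": [0,0,0,0,0,0,0,0,0,0,0,0,-10,0,0,0,0,-18,0,0,0,0,-26,0,0,0,0,-34,0,0,0,0,-42,0,0,0,0,-50,0,0,0,0,-58,0,0,0,0,-66,0,0,0,0,-74,0,0,0,0,-82,0,0]
}}

```text
clock: 9.43
position: [0.6571, 0.0354, 0.1374]
ee_rot: [0.0, 0.118, 0.993, 0.0]
contact_force: [1.7, 2.5, 2.1]
width: 0.0001
gripper_force: 1.4
```

```bash
python3 -c "
from h import *
st()
im=get_image('scene');print([(r['point'],r['score']) for r in place_of('grip_end',im)[:3]])
for a in(0,.3,.5,.7,.9): print(a,proj(world(.04,.095-.104*np.sin(a-.5),.052+.104*np.cos(a-.5)),im))"
```

```text
9.4333 jig [0.0356 0.1102 0.1374] [1.7 2.5 2.1] [1.000e-04 1.181e-01 9.930e-01 0.000e+00] 0.00011707379560644437
[([244.8, 198.4], 0.6)]
0 [270.5324504  197.40952872]
0.3 [259.20203249 196.74829359]
0.5 [250.92349322 198.27365873]
0.7 [242.4956392  201.34576867]
0.9 [234.31671492 205.84564255]
```

The grip end is at about 0.6 rad and follows the fingers with about 3 N, so I continue past centre.

Call:
{"api": "apply_moves", "payload": {
  "deltas": [0,0,-8,0,0,0,0,-16,0,0,0,0,-24,0,0,0,0,-32,0,0,0,0,-40,0,0,0,0,-48,0,0,0,0,-56,0,0,0,0,-62,0,0,0,0,-62,0,0,0,0,-62,0,0]
}}

```text
clock: 10.37
position: [0.6427, -0.0245, 0.1374]
ee_rot: [0.0, 0.119, 0.993, 0.0]
contact_force: [-0.4, -0.2, -0.5]
width: -0.0001
gripper_force: 0.0
```

Run:
```python
from h import *
st()
im=get_image('scene');print([(r['point'],r['score']) for r in place_of('grip_end',im)[:3]])
for a in(0.9,1.2,1.5,2.07): print(a,proj(world(.04,.095-.104*np.sin(a-.5),.052+.104*np.cos(a-.5)),im))
```

```text
10.3667 jig [0.0357 0.0486 0.1374] [-0.4 -0.2 -0.5] [1.000e-04 1.185e-01 9.929e-01 1.000e-04] -7.777079561558867e-05
[]
0.9 [234.31671492 205.84564255]
1.2 [223.3710355  214.81099365]
1.5 [215.03737996 225.55691645]
2.07 [209.00830233 246.70418265]
```

The force is gone, so the lever has left the fingers. I rise clear and look.

Call:
{"api": "apply_moves", "payload": {
  "deltas": [0,0,0,-30,0,0,0,0,-70,0,0,0,0,-110,0,0,80,0,-130,0,0,120,0,-130,0,0,120,0,-130,0,0,120,0,-130,0,0,120,0,-130,0,0,120,0,-130,0]
}}

```text
clock: 11.22
position: [0.5267, 0.0044, 0.2678]
ee_rot: [0.001, 0.118, 0.993, 0.0]
contact_force: [1.2, -0.3, -0.2]
width: -0.0001
gripper_force: 0.0
```

Run:
```python
from h import *
st()
im=get_image('scene');print([(r['point'],r['score']) for r in place_of('grip_end',im)[:3]])
cv2.imwrite("pics/p5.png",cv2.resize(im["frame"][170:330,100:300,::-1],(750,600),interpolation=cv2.INTER_CUBIC))
for X in [(0,-.055,.03),(0,.055,.03),(0.09,-.055,.03),(.09,.055,.03)]: print((proj(world(*X),im)-[100,170])*3.75)
```

```text
11.2167 jig [-0.0838  0.0493  0.2678] [ 1.2 -0.3 -0.2] [0.0011 0.1178 0.993  0.    ] -0.00013393621323441016
[([205.9, 247.5], 0.72)]
[316.72298601 296.23932364]
[478.95091228 247.73597128]
[369.70221635 389.66880842]
[539.60057259 335.05927032]
```

View pics/p5.png

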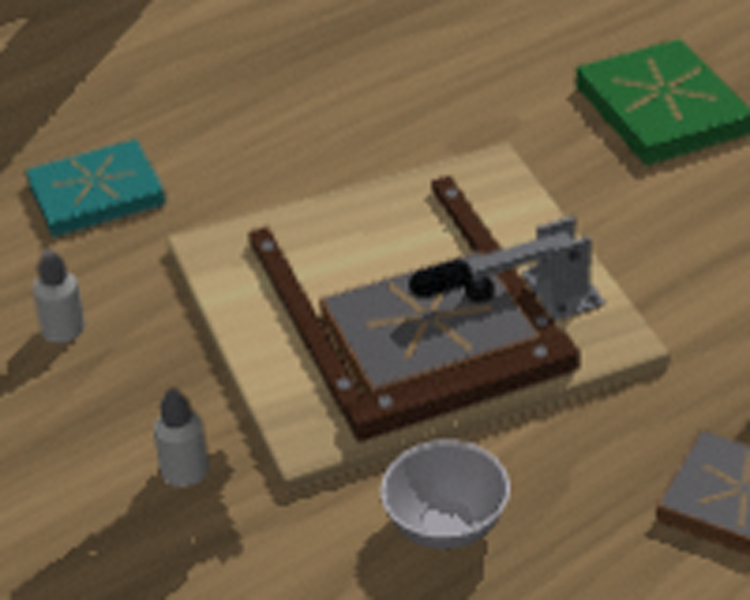

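The lever is level, with its grip at crop (440,278) and its foot on the block at (480,290). The block is flush and the bystanders are standing. The arm is clear, so I hand in.

```bash
python3 -c "
from rig import *
print(sign_off())"
```

```text
the job is handed in; nothing more can be done
None
```

The block was pushed flush against the end stop, the clamp lever snapped over with its foot on the block, and the job was handed in at about 11 s; `sign_off()` returned no verdict, so the result rests on my camera and force checks.

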